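# Hold an air-filter bowl down on the leak-test stand

## Task

Leak-test the amber filter bowl: pick it up, put it mouth down over the upright standpipe of the test stand so that its rim sits in the sprung ring, and press it straight down until the ring is fully home on the grey housing. The ring springs back when released, so finish while still holding the bowl pressed fully down, and leave the blue bowl and everything else on the bench where they are.

Things in the scene. Friction and masses are not known exactly. Their poses are not given: they have to be found in the camera images.
- amber_bowl: Bowl to test: see-through amber, standing mouth down. Origin: centre of its open rim (underside); z up along its axis. Collar 56 mm diameter, 11 mm high; body 50 mm diameter; tapers to 32 mm between 73 and 88 mm above the rim; on top a black round boss to grip, 24 mm diameter, from 88 to 112 mm above the rim. Inside 44 mm diameter, 83 mm deep. About 0.14 kg.
- blue_bowl: A second bowl of the same shape and size, opaque blue with a black boss, standing mouth down on the bench; not to be moved. Origin and axes as for the amber bowl.
- test_stand: Leak-test stand, bolted down: grey flange 136 mm diameter, 10 mm high; grey round housing 100 mm diameter up to 40 mm; steel standpipe 18 mm diameter on its axis, tapered tip 115 mm above the bench. A brass air port sticks out of the housing along the stand's +x. Origin: centre of its underside, z up.
- seat_center (a point): Centre of the sprung ring's seat face, on the standpipe's axis; the bowl's rim rests on this face. 62 mm above the bench when free, 46 mm when fully down. Aluminium ring 96 mm diameter; wall round the seat 60 mm inside diameter, flaring to 72 mm at its top 14 mm above the seat. A red skirt below the ring vanishes into the housing as it goes down.
- seat_ring (a joint): Travel of the sprung ring, in m: 0 = up and free, 0.016 = fully down on the housing (a hard stop). The spring needs about 4 N to start moving, more than the weight of a bowl, and about 12 N fully down; it springs back when released.
- mug: White mug with a handle, 92 mm across and 95 mm high, a bystander that stands fast. Origin at the centre of its underside.
- small_carton: Small brown taped carton, 64x104x41 mm, a bystander. Origin at the centre of its underside.
- solder_reel: Reel of solder wire standing on its flange, 58 mm diameter, 45 mm high, a bystander. Origin at the centre of its underside.
- parts_box: Small plastic box with a blue lid, 53x75x26 mm, a bystander. Origin at the centre of its underside.

How it is judged (in metres and radians):
On the way, in this order (a step that is already met when the one before it is completed fails the run):
1. the amber bowl is over the standpipe, the tip of the pipe inside it (horizontal distance between amber_bowl and seat_center below 0.016 m and z of amber_bowl in the frame of seat_center below 0.045 m and angle between amber_bowl's own z axis and vertical below 0.35 rad), for 0.02 s.
2. the amber bowl sits in the ring and has pushed it fully down (horizontal distance between amber_bowl and seat_center below 0.004 m and z of amber_bowl in the frame of seat_center below 0.003 m and value of joint seat_ring above 0.0135 m), for 0.3 s.
At the end, for the whole second after the job is handed in: Robot still touching the amber bowl (over 3 N), which is at rest, mouth down over the standpipe, within 0.08 rad of upright, rim within 4 mm of the ring's centre and 3 mm of its seat, ring at least 13.5 of its 16 mm down, bowl pressing on the stand with over 6 N (all of step 2 and angle between amber_bowl's own z axis and vertical below 0.08 rad and contact force between amber_bowl and test_stand above 6 N and contact force between any of the fingers, the arm and amber_bowl above 3 N and linear speed of amber_bowl below 0.02 m/s); the arm keeps its last pose, push and grip.
It fails at once if the blue bowl is moved more than 20 mm or tipped over (distance of blue_bowl from where it was at the start of the episode above 0.02 m or angle between blue_bowl's own z axis and vertical above 0.4 rad).
It fails at once if a bystander (carton, reel or parts box) is moved more than 30 mm (distance of any of small_carton, solder_reel, parts_box from where it was at the start of the episode above 0.03 m).
It also fails if it takes over 38 s, if anything falls off the work surface, if the arm or the gripper's body presses on something with over 40 N, if the wrist force passes 120 N, or if a joint passes its speed limit or range.

## Robot

A 6-joint arm with a two-finger parallel gripper is mounted at the origin on a cart in front of the work surface, level with it; the furniture and walls round the work are solid. World frame = base frame: x ahead of the robot, y to its left, z up, the work surface at z = 0. Lengths are in mm, angles in rad, forces in N, time in s.
With the tool pointing down it reaches from about 325 to 1000 mm from the base axis. Payload 5.1 kg.
Tool frame: the origin (TCP) lies midway between the tips of the shut fingers; the grasp point (between the pads) lies 19 mm behind it; z points along the fingers, y is the direction in which the jaws open and shut (so a half turn about z gives the same grasp; the last joint's range is limited). The gripper opens to 85 mm and grips with 20 to 120 N. Pads are 22 mm wide; open, the fingers measure 114 mm over their backs; the gripper's body (76 mm by 85 mm) begins 54 mm behind the grasp point. The pads swing forward as they close: fully open they stand 13 mm farther back than shut.
Start: joints at [1.187, 0.124, 1.65, -0, 1.367, -0.083], TCP at [192.606, 620.796, 201.222] pointing down, gripper open.
Joint ranges: [-2.61, 2.61], [-1.02, 2.33], [0.03, 2.71], [-1.35, 4.49], [0.32, 2.68], [-2.91, 2.91]. Speed limits (rad/s): [2.57, 2.57, 3.14, 3.14, 3.14, 3.14].

## Interface

Orientations are given as a unit quaternion [w, x, y, z].
In Python, from bench import read_state, camera, finish_job, spot_in, masks_of gives the robot as it stands.
- The arm moves only by the tool arm_command, never from a script. Its argument "steps" is a list of rows, each a list of 5 numbers: the shift along the tool's x, y, z in cm, then the turn about the tool's z in degrees, then the gripper command: -1 is fully open, 1 is shut, values between are in proportion. A call has 1 to 10 rows; each row is the pose to reach, as a shift and turn from the pose commanded when the call began, along the tool's axes at that moment; what a row does not reach only later rows make up. A row lasts 1/12 s, in which the tool goes at most 41.7 mm and 7.16 degrees, less where a joint would pass 70% of its speed; a pose out of reach is approached as far as the arm can. A call with a gripper value outside its range is refused whole. The fingers move at their own pace and stop on an object; the grip force is fixed at half the most. Time passes only in rows, so rows that repeat a pose let the fingers close. It gives the time, the measured TCP pose, the force and the opening at its end, in the units of the state.
- read_state(): the state, without advancing time (a new reading comes with each control period).
- camera(name): name is "side" or "top"; returns a dict with "frame" (400x640x3 uint8, blue, green, red), "K" (3x3 intrinsics, pixels), "R" (3x3) and "t" (3): a world point X has camera coordinates R X + t. Camera axes: x right, y down, z forward; pixel columns grow to the right and rows downward; lengths in mm; the calibration is good to about 2 mm. A picture is of the moment at which its call begins. There is no depth.
- finish_job(): hands the job in, once; it reports no verdict.
Trained networks look in a picture, given as the dict that the camera call returned (one of the last four; its "shot" number tells which), for a name from the list of things; names that differ only in an ending like _2 or _b are one class to them, and where a whole thing is asked for, a point or a joint stands for the part that bears it (a point fixed in the world has none). Each returns a list of dicts, best first, with "p" (0 to 1); they miss things now and then, are a little off and sometimes report something else, mostly with a low value. They report only what shows in the picture. A call takes as long as a camera call.
- spot_in(picture, thing): "pixel" ([column, row] in pixels, amid what is visible of it).
- masks_of(picture, thing): "region" (400x640 bool, what is visible of it) and "pixel" ([column, row] in pixels, amid what is visible of it).
The state is a dict: "time_s": time; "joints": joint angles; "qd": joint speeds; "joint_torque": joint torques, N m; "tcp_pos": TCP position; "tcp_rot": TCP orientation; "ft_force": force on the tool from outside, world axes, zero at the start; "wrist_torque": the same for the moment, N m; "gripper_width": opening from 0.0 (shut) to 1.0 (fully open).
Only numpy, scipy, OpenCV 4.12 (cv2) and the standard library are available. Lean on these libraries where they do the work, as an engineer would, in place of code of your own. Each camera call takes 0.05 s, during which the arm holds its last target. There are 200 camera calls.

## Working session

There is one attempt and no reset: what is moved stays moved. The work goes in short steps, Python scripts to look and compute and a tool call to move; the robot and the scene stay as the last step left them, time stands still between calls to the robot, and variables do not carry over. Pictures are saved under pics/ and viewed, about 8 in all and at most 12, crops included, and the job is handed in when it is done.

Besides the shell and the picture viewer there is one more tool, called after "Request:" as name([rows], argument=value, ...), one row to a line, values as JSON. arm_command: Moves the arm, as the interface text tells. Its arguments: {"type":"object","properties":{"steps":{"type":"array","items":{"type":"array","items":{"type":"number"}}}},"required":["steps"]}

```bash
mkdir -p pics
cat > h.py <<'E'
import numpy as np, cv2
from bench import *
def ray(c,px):
    d=np.linalg.inv(c["K"])@np.array([px[0],px[1],1.]); R=np.array(c["R"]); return -R.T@np.array(c["t"]),R.T@d
def atz(c,px,z):
    o,d=ray(c,px); return (o+d*(z-o[2])/d[2])
def proj(c,X):
    p=np.array(c["K"])@(np.array(c["R"])@np.array(X,float)+c["t"]); return p[:2]/p[2]
E
python3 - <<'E'
from h import *
for n in("top","side"):
    c=camera(n); cv2.imwrite(f"pics/{n}0.png",c["frame"])
    print(n,"cam",ray(c,(320,200))[0].round(),ray(c,(320,200))[1].round(2))
    for th in("amber_bowl","blue_bowl","test_stand","seat_center","mug"):
        for m in masks_of(c,th)[:2]:
            r=np.argwhere(m["region"]); print(th,round(m["p"],2),np.round(m["pixel"]),r.min(0),r.max(0), atz(c,m["pixel"],50).round())
s=read_state();print(s["time_s"],s["tcp_pos"],s["tcp_rot"],s["ft_force"])
E
```

```text
top cam [403. 107. 907.] [ 0.17  0.02 -0.99]
amber_bowl 0.64 [429. 253.] [242 412] [265 442] [ 422. -126.   50.]
blue_bowl 0.97 [372. 242.] [232 359] [254 384] [449.   3.  50.]
blue_bowl 0.59 [300. 276.] [264 289] [289 314] [374. 173.  50.]
test_stand 0.66 [304. 217.] [190 275] [246 329] [512. 161.  50.]
seat_center 0.84 [302. 218.] [195 280] [235 320] [510. 167.  50.]
mug 0.84 [403. 173.] [148 375] [193 426] [612. -76.  50.]
side cam [ 202. -573.  421.] [ 0.4   0.83 -0.39]
amber_bowl 0.6 [323. 280.] [252 306] [321 340] [ 432. -107.   50.]
blue_bowl 0.86 [306. 250.] [218 294] [276 319] [446.  -6.  50.]
blue_bowl 0.5 [399. 242.] [217 361] [274 426] [628. -56.  50.]
test_stand 0.88 [302. 219.] [184 277] [240 334] [494. 126.  50.]
seat_center 0.61 [304. 210.] [195 284] [221 322] [516. 170.  50.]
mug 0.94 [398. 244.] [217 361] [274 425] [620. -64.  50.]
mug 0.27 [303. 209.] [195 284] [220 323] [516. 172.  50.]
0.6 [192.62241606 620.79486385 201.23034985] [ 1.14745208e-05  1.49831976e-01  9.88711474e-01 -3.03748408e-06] [-0.39822085 -0.30778009  0.16099722]
```

View pics/top0.png

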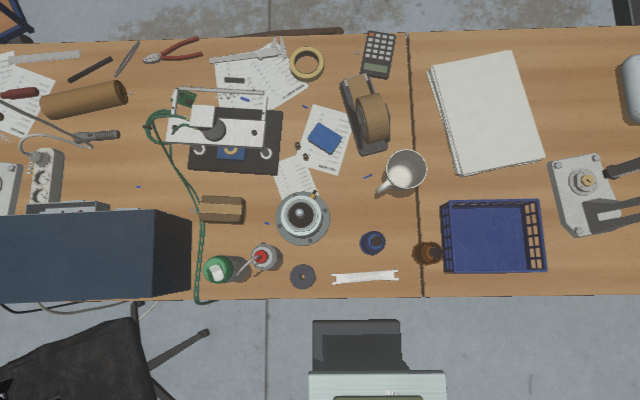

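View pics/side0.png

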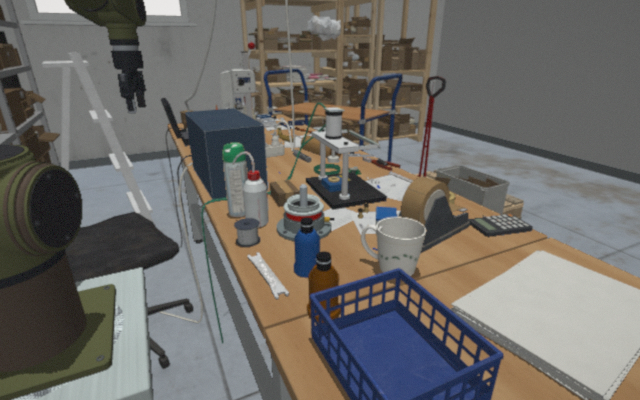

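The top view shows the stand at (302,217), the blue bowl at (372,242) and the amber bowl at (429,253) next to the basket. In the side view the amber bowl is at (323,285), the blue at (307,250) and the stand at (303,215). Next I'll zoom in for accurate measurements.

Run:
```python
import cv2,numpy as np
t=cv2.imread("pics/top0.png");s=cv2.imread("pics/side0.png")
a=cv2.resize(t[185:275,260:450],None,fx=4,fy=4,interpolation=cv2.INTER_CUBIC)
cv2.imwrite("pics/c1.png",a)
b=cv2.resize(s[180:330,270:350],None,fx=4,fy=4,interpolation=cv2.INTER_CUBIC)
cv2.imwrite("pics/c2.png",b)
```

```text
(no output)
```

View pics/c1.png

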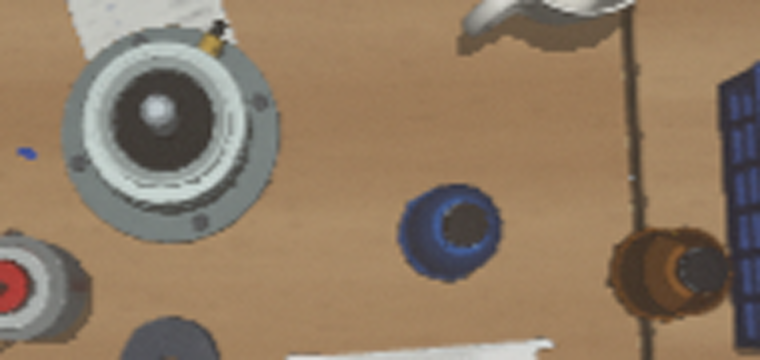

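View pics/c2.png

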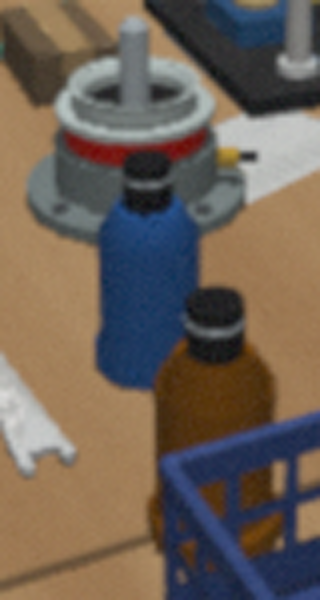

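```bash
cat >> h.py <<'E'
def tri(a,pa,b,pb):
    (o1,d1),(o2,d2)=ray(a,pa),ray(b,pb)
    s=np.linalg.lstsq(np.c_[d1,-d2],o2-o1,rcond=None)[0]; A,B=o1+s[0]*d1,o2+s[1]*d2
    return ((A+B)/2).round(1),round(float(np.linalg.norm(A-B)),1)
def toshift(v):  # world mm -> tool cm at current pose
    from scipy.spatial.transform import Rotation as Ro
    q=read_state()["tcp_rot"]; return (Ro.from_quat([q[1],q[2],q[3],q[0]]).inv().apply(v)/10).round(2)
E
python3 - <<'E'
from h import *
t=camera("top");s=camera("side")
h=.4
print("boss",tri(t,(436-h,252.5-h),s,(323.5-h,255-h)),atz(t,(436-h,252.5-h),112).round(1),atz(s,(323.5-h,255-h),112).round(1))
print("collar",atz(t,(424.5-h,253-h),8).round(1))
print("tip",tri(t,(299.5-h,211.75-h),s,(303-h,185.5-h)),atz(t,(299.5-h,211.75-h),115).round(1),atz(s,(303-h,185.5-h),115).round(1))
print("flange",atz(t,(302.75-h,218.5-h),10).round(1),"ring",atz(t,(301.25-h,215-h),76).round(1))
print("bottle",tri(t,(213,268),s,(234,147)),tri(t,(261,257),s,(253,175)))
print("bluebox", tri(t,(155,212),s,(263,126)))
print("basketcorner near",tri(t,(441,203),s,(400,272)),tri(t,(442,274),s,(314,297)))
p=read_state()["tcp_pos"]; print(p,toshift(np.array([425,-130,330])-p))
E
```

```text
boss (array([ 422.8, -123.6,  111.9]), 1.3) [ 422.2 -123.3  112. ] [ 423.4 -123.8  112. ]
collar [ 424.  -125.8    8. ]
tip (array([514.5, 168.1, 114.3]), 1.6) [515.2 167.8 115. ] [512.9 166.5 115. ]
flange [513.1 168.   10. ] ring [513.1 166.8  76. ]
bottle (array([397.3, 333.3, 179.7]), 1.7) (array([418. , 247.8, 128.9]), 1.3)
bluebox (array([509. , 445.3, 201.1]), 3.9)
basketcorner near (array([ 541.3, -160.6,   65.4]), 13.4) (array([ 383.4, -152.3,   62.1]), 19.2)
[192.63505443 620.80105389 201.24405546] [-44.44 -64.82 -12.88]
```

Request:
arm_command([
  [0,0,-4.1,0,-1],
  [0,0,-8.2,0,-1],
  [0,0,-12.9,0,-1],
  [-22,-32.1,-12.9,36,-1],
  [-22,-32.1,-12.9,36,-1],
  [-22,-32.1,-12.9,36,-1],
  [-22,-32.1,-12.9,36,-1],
  [-22,-32.1,-12.9,36,-1],
  [-22,-32.1,-12.9,36,-1],
  [-22,-32.1,-12.9,36,-1],
])

```text
time_s: 1.53
tcp_pos: [278.8, 340.4, 329.0]
tcp_rot: [0.0, 0.448, 0.894, 0.0]
ft_force: [1.0, -0.3, 0.4]
gripper_width: 1.002
```

Run:
```python
from h import *
s=read_state();p=s["tcp_pos"];print(s["time_s"],p.round(1) if hasattr(p,'round') else p,s["tcp_rot"],s["joints"],toshift(np.array([423,-124,200])-p))
```

```text
1.5333 [278.8 340.4 329. ] [2.28304411e-04 4.47763555e-01 8.94151909e-01 3.32685411e-04] [ 7.62572389e-01 -4.04616719e-01  1.91358904e+00 -2.05871261e-04
  1.63183996e+00  1.20288660e-01] [-45.82 -16.28  12.9 ]
```

Request:
arm_command([
  [-45.8,-16.3,0,36.8,-1],
  [-45.8,-16.3,0,36.8,-1],
  [-45.8,-16.3,0,36.8,-1],
  [-45.8,-16.3,0,36.8,-1],
  [-45.8,-16.3,0,36.8,-1],
  [-45.8,-16.3,0,36.8,-1],
  [-45.8,-16.3,0,36.8,-1],
  [-45.8,-16.3,0,36.8,-1],
  [-45.8,-16.3,0,36.8,-1],
  [-45.8,-16.3,0,36.8,-1],
])

```text
time_s: 2.37
tcp_pos: [401.8, -58.1, 329.4]
tcp_rot: [0.001, 0.708, 0.707, 0.001]
ft_force: [1.2, 0.6, 0.4]
gripper_width: 1.004
```

Request:
arm_command([
  [0,0,0,0,-1],
  [0,0,0,0,-1],
  [0,0,0,0,-1],
])

```text
time_s: 2.62
tcp_pos: [401.7, -55.9, 328.9]
tcp_rot: [-0.0, 0.708, 0.707, 0.0]
ft_force: [0.1, 0.5, -0.4]
gripper_width: 0.999
```

Run:
```python
from h import *
s=read_state();p=s["tcp_pos"];print(s["time_s"],p,s["tcp_rot"],toshift(np.array([423,-124,150])-p))
```

```text
2.6167 [401.69935494 -55.89230323 328.91367453] [-2.21658364e-04  7.07621500e-01  7.06591644e-01  1.13111245e-04] [-6.82  2.14 17.89]
```

Request:
arm_command([
  [-6.8,2.1,4,0,-1],
  [-6.8,2.1,8,0,-1],
  [-6.8,2.1,12,0,-1],
  [-6.8,2.1,16,0,-1],
  [-6.8,2.1,17.9,0,-1],
  [-6.8,2.1,17.9,0,-1],
  [-6.8,2.1,17.9,0,-1],
  [-6.8,2.1,17.9,0,-1],
])

```text
time_s: 3.28
tcp_pos: [424.4, -123.4, 152.8]
tcp_rot: [0.002, 0.707, 0.708, 0.001]
ft_force: [-0.0, -0.5, 0.8]
gripper_width: 0.997
```

Run:
```python
from h import *
s=camera("side");t=camera("top")
a=cv2.resize(s["frame"][170:350,220:400],None,fx=3,fy=3,interpolation=cv2.INTER_CUBIC)
b=cv2.resize(t["frame"][200:300,380:480],None,fx=2.5,fy=5.4,interpolation=cv2.INTER_CUBIC)
cv2.imwrite("pics/c3.png",np.hstack([a,b]))
p=read_state()["tcp_pos"];print(p,toshift(np.array([423,-124,82])-p))
print("tip px",proj(s,p),"boss",proj(s,[423,-124,112]))
```

```text
[ 425.31853915 -124.17896389  154.16663393] [ 0.04 -0.28  7.21]
tip px [324.33934292 230.82086482] boss [322.89812754 254.72243772]
```

View pics/c3.png

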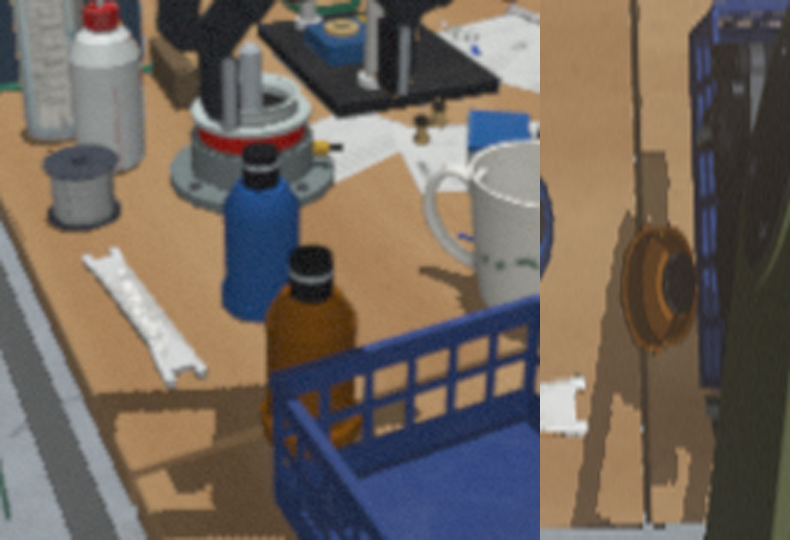

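Request:
arm_command([
  [0,-0.2,3.5,0,-1],
  [0,-0.2,7.3,0,-1],
  [0,-0.2,7.3,0,-1],
  [0,-0.2,7.3,0,-1],
  [0,-0.2,7.3,0,-1],
  [0,-0.2,7.3,0,-1],
])

```text
time_s: 3.88
tcp_pos: [423.2, -124.9, 80.5]
tcp_rot: [0.003, 0.707, 0.707, 0.001]
ft_force: [-0.2, 0.1, 0.6]
gripper_width: 1.003
```

Request:
arm_command([
  [0,0,0,0,1],
  [0,0,0,0,1],
  [0,0,0,0,1],
  [0,0,0,0,1],
  [0,0,0,0,1],
  [0,0,0,0,1],
  [0,0,0,0,1],
  [0,0,0,0,1],
  [0,0,0,0,1],
  [0,0,0,0,1],
])

```text
time_s: 4.72
tcp_pos: [421.3, -124.1, 77.4]
tcp_rot: [0.001, 0.707, 0.707, 0.0]
ft_force: [-0.4, -0.1, 4.9]
gripper_width: 0.233
```

Request:
arm_command([
  [0,0,0,0,1],
  [0,0,0,0,1],
  [0,0,0,0,1],
  [0,0,-2,0,1],
  [0,0,-5,0,1],
  [0,0,-8,0,1],
  [0,0,-11,0,1],
  [0,0,-14,0,1],
  [0,0,-14.5,0,1],
  [0,0,-14.5,0,1],
])

```text
time_s: 5.55
tcp_pos: [421.4, -124.2, 223.2]
tcp_rot: [0.001, 0.707, 0.707, 0.0]
ft_force: [-0.6, 0.1, -2.1]
gripper_width: 0.232
```

Run:
```python
from h import *
s=camera("side");t=camera("top");print(read_state()["ft_force"],read_state()["gripper_width"])
a=cv2.resize(s["frame"][150:330,230:410],None,fx=3,fy=3,interpolation=cv2.INTER_CUBIC)
cv2.imwrite("pics/c4.png",a)
p=read_state()["tcp_pos"];q=read_state()["tcp_rot"];print(p,q,toshift(np.array([513.5,167.5,p[2]])-p))
```

```text
[ 0.46070116 -0.24861878 -1.74405605] 0.2373145895113801
[ 419.64994733 -123.45498819  219.4263164 ] [-0.00175006  0.70731866  0.70689228 -0.00074372] [2.91e+01 9.37e+00 1.00e-02]
```

View pics/c4.png

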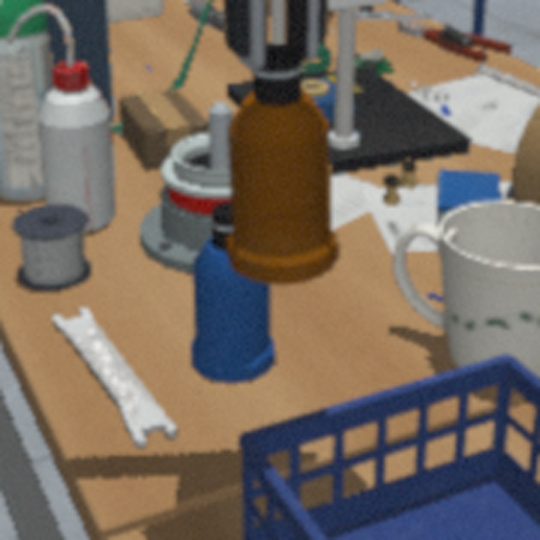

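The bowl is held upright and clear of everything, with its rim at about 142 mm. I'll carry it over the standpipe.

Request:
arm_command([
  [2.5,0.8,0,0,1],
  [6,1.9,0,0,1],
  [9.5,3.1,0,0,1],
  [13,4.2,0,0,1],
  [16.5,5.3,0,0,1],
  [20,6.4,0,0,1],
  [23.5,7.6,0,0,1],
  [26.5,8.5,0,0,1],
  [28.5,9.2,0,0,1],
  [29.1,9.3,0,0,1],
])

```text
time_s: 6.48
tcp_pos: [512.6, 169.5, 217.8]
tcp_rot: [-0.002, 0.706, 0.708, -0.002]
ft_force: [-0.4, -0.4, -1.0]
gripper_width: 0.236
```

Request:
arm_command([
  [0,0,0,0,1],
  [0,0,0,0,1],
  [0,0,0,0,1],
  [0,0,0,0,1],
])

```text
time_s: 6.82
tcp_pos: [513.6, 165.8, 221.4]
tcp_rot: [-0.0, 0.708, 0.706, -0.0]
ft_force: [0.4, -0.5, -1.2]
gripper_width: 0.231
```

Run:
```python
from h import *
P=[]
for i in range(4):
    s=camera("side");P.append(read_state()["tcp_pos"]);t=camera("top");P.append(read_state()["tcp_pos"])
p=np.mean(P,0);print(p,np.std(P,0),toshift(np.array([513.5,167.5,p[2]])-p),read_state()["time_s"])
a=cv2.resize(s["frame"][110:250,240:370],None,fx=4,fy=4,interpolation=cv2.INTER_CUBIC)
b=cv2.resize(t["frame"][160:260,250:350],None,fx=2.5,fy=5.6,interpolation=cv2.INTER_CUBIC)
cv2.imwrite("pics/c5.png",np.hstack([a,b]))
print("axis px: stand tip, ring",proj(s,[513.5,167.5,115]),proj(s,[513.5,167.5,76]))
for z in (p[2]-77,p[2]-77+73,p[2]-77+88): print(proj(s,[p[0],p[1],z]))
m=masks_of(s,"amber_bowl")[0]; 
r=m["region"]; print(m["p"])
for y in range(120,225,6):
    x=np.flatnonzero(r[y]); 
    if len(x): print(y,x.min(),x.max(),end="; ")
```

```text
[513.96261705 166.3672502  222.02992972] [0.0912417  0.33727045 0.14686215] [ 0.11 -0.05 -0.  ] 7.2167
axis px: stand tip, ring [302.65734449 184.91873318] [302.99021022 200.27547014]
[302.77214476 172.83119763]
[302.11006061 141.67697705]
[301.96822881 135.00311385]Traceback (most recent call last):
  File "<stdin>", line 11, in <module>
IndexError: list index out of range
```

View pics/c5.png

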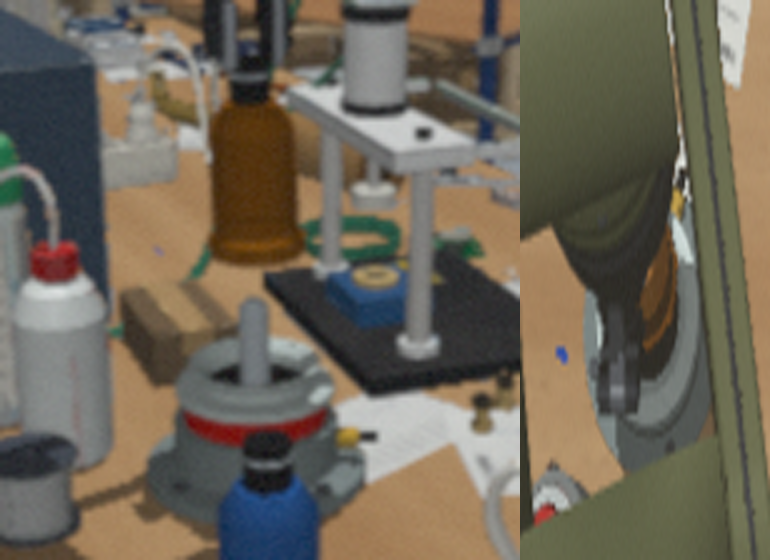

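Request:
arm_command([
  [0.1,0,1.5,0,1],
  [0.1,0,3,0,1],
  [0.1,0,4,0,1],
  [0.1,0,5,0,1],
  [0.1,0,6,0,1],
  [0.1,0,6.8,0,1],
  [0.1,0,7.5,0,1],
  [0.1,0,7.5,0,1],
  [0.1,0,7.5,0,1],
])

```text
time_s: 8.02
tcp_pos: [513.9, 168.0, 146.6]
tcp_rot: [-0.0, 0.707, 0.707, -0.0]
ft_force: [-0.3, -0.1, -2.1]
gripper_width: 0.229
```

Run:
```python
from h import *
s=camera("side");print(read_state())
cv2.imwrite("pics/c6.png",cv2.resize(s["frame"][130:250,250:360],None,fx=5,fy=5,interpolation=cv2.INTER_CUBIC))
```

```text
{'time_s': 8.0667, 'joints': array([ 2.16688972e-01, -7.76609741e-02,  1.94795834e+00, -6.87895212e-06,
        1.27080190e+00,  2.17291974e-01]), 'qd': array([-0.00338652, -0.00607121, -0.00850437, -0.00193749, -0.00113096,
        0.02156042]), 'joint_torque': array([-1.55286019e-02, -3.21659946e+01, -3.58194172e+01, -1.00161639e-02,
        8.58185871e-03, -1.03155567e-04]), 'tcp_pos': array([514.23664142, 168.0882342 , 147.23277604]), 'tcp_rot': array([1.35560712e-04, 7.07319203e-01, 7.06894253e-01, 2.06131927e-04]), 'ft_force': array([ 0.07284771, -0.41330292, -1.47193599]), 'wrist_torque': array([ 0.0080547 , -0.021027  , -0.01853466]), 'gripper_width': 0.2336131049420475}
```

View pics/c6.png

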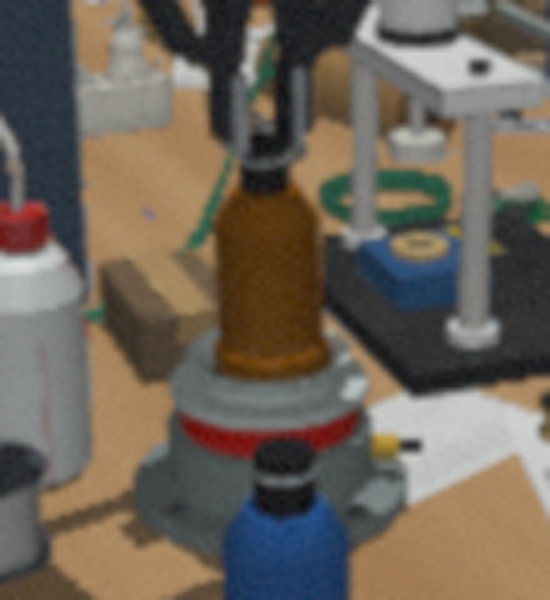

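The bowl is in the ring's mouth with its collar near (272,360) in the crop, and there's no side load. Now I'll press it down slowly.

Request:
arm_command([
  [0,0,0.4,0,1],
  [0,0,0.8,0,1],
  [0,0,1.1,0,1],
  [0,0,1.1,0,1],
  [0,0,1.1,0,1],
])

```text
time_s: 8.48
tcp_pos: [514.9, 168.6, 137.3]
tcp_rot: [0.0, 0.707, 0.707, 0.001]
ft_force: [-1.2, 1.8, 5.3]
gripper_width: 0.229
```

Request:
arm_command([
  [0,0,0.4,0,1],
  [0,0,0.7,0,1],
  [0,0,1.0,0,1],
  [0,0,1.0,0,1],
  [0,0,1.0,0,1],
])

```text
time_s: 8.9
tcp_pos: [515.2, 168.9, 128.3]
tcp_rot: [0.0, 0.707, 0.707, 0.002]
ft_force: [-2.5, 2.8, 8.6]
gripper_width: 0.23
```

Request:
arm_command([
  [0,0,0.3,0,1],
  [0,0,0.6,0,1],
  [0,0,0.6,0,1],
  [0,0,0.6,0,1],
])

```text
time_s: 9.23
tcp_pos: [516.9, 170.5, 127.2]
tcp_rot: [0.001, 0.707, 0.707, 0.004]
ft_force: [-8.3, 4.1, 25.2]
gripper_width: 0.233
```

Request:
arm_command([
  [0,0,0.2,0,1],
  [0,0,0.3,0,1],
  [0,0,0.3,0,1],
  [0,0,0.3,0,1],
])

```text
time_s: 9.57
tcp_pos: [517.8, 171.3, 126.8]
tcp_rot: [0.001, 0.707, 0.707, 0.006]
ft_force: [-11.2, 4.4, 34.6]
gripper_width: 0.232
```

Request:
arm_command([
  [-0.1,-0.2,-0.15,0,1],
  [-0.2,-0.3,-0.3,0,1],
  [-0.2,-0.3,-0.3,0,1],
  [-0.2,-0.3,-0.3,0,1],
])

```text
time_s: 9.9
tcp_pos: [514.8, 168.3, 127.1]
tcp_rot: [0.002, 0.707, 0.707, 0.005]
ft_force: [-5.0, 4.8, 22.6]
gripper_width: 0.235
```

Run:
```python
from h import *
s=camera("side");t=read_state();print({k:np.round(t[k],3) for k in("time_s","tcp_pos","tcp_rot","ft_force","wrist_torque","gripper_width")})
cv2.imwrite("pics/c7.png",cv2.resize(s["frame"][140:250,260:350],None,fx=6,fy=5.4,interpolation=cv2.INTER_CUBIC))
```

```text
{'time_s': np.float64(9.95), 'tcp_pos': array([514.816, 168.355, 127.124]), 'tcp_rot': array([0.002, 0.707, 0.707, 0.005]), 'ft_force': array([-4.597,  4.738, 22.723]), 'wrist_torque': array([ 0.673,  0.898, -0.034]), 'gripper_width': np.float64(0.236)}
```

View pics/c7.png

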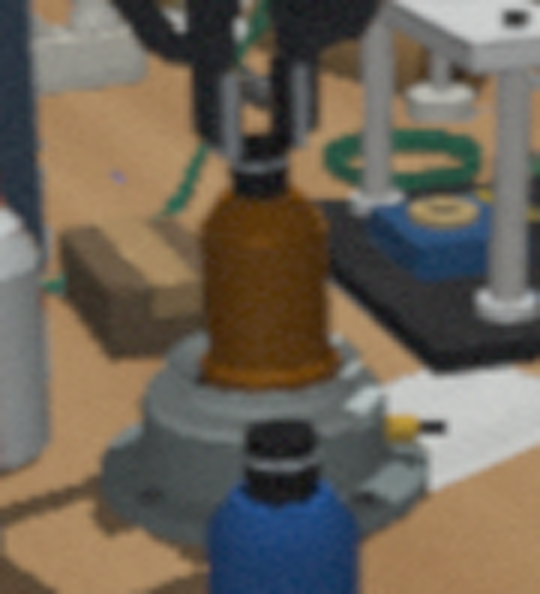

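The red skirt is gone. But the TCP stopped about 3 mm above where I expected, with side forces, so the rim may be hung on the flare. I'll ease off, shift along the side force and press again.

Request:
arm_command([
  [0,0,-0.5,0,1],
  [0,0,-1.0,0,1],
  [0,0,-1.5,0,1],
  [0,0,-2.0,0,1],
  [0,0,-2.0,0,1],
  [0,0,-2.0,0,1],
])

```text
time_s: 10.45
tcp_pos: [512.2, 166.3, 141.0]
tcp_rot: [0.001, 0.707, 0.707, 0.002]
ft_force: [1.7, 0.8, 3.7]
gripper_width: 0.23
```

Request:
arm_command([
  [0.1,-0.1,0,0,1],
  [0.2,-0.2,0,0,1],
  [0.2,-0.2,0,0,1],
  [0.2,-0.2,0,0,1],
])

```text
time_s: 10.78
tcp_pos: [508.9, 167.8, 139.4]
tcp_rot: [0.0, 0.707, 0.707, -0.0]
ft_force: [3.4, 0.4, 2.6]
gripper_width: 0.226
```

Request:
arm_command([
  [0,0.1,0,0,1],
  [0,0.1,0,0,1],
  [0,0.1,0.3,0,1],
  [0,0.1,0.3,0,1],
])

```text
time_s: 11.12
tcp_pos: [509.9, 167.9, 136.3]
tcp_rot: [-0.0, 0.707, 0.707, -0.0]
ft_force: [2.5, 0.2, 3.6]
gripper_width: 0.231
```

Run:
```python
from h import *
for i in range(4):
    s=camera("side");t=read_state();print(t["tcp_pos"].round(1),t["ft_force"].round(1),t["wrist_torque"].round(2))
cv2.imwrite("pics/c8.png",cv2.resize(s["frame"][140:250,260:350],None,fx=6,fy=5.4,interpolation=cv2.INTER_CUBIC))
```

```text
[509.9 168.  136.6] [3.  0.6 4.3] [ 0.07 -0.49  0.  ]
[509.9 168.  136.8] [2.3 0.8 4.4] [ 0.05 -0.48  0.03]
[509.9 168.  136.9] [1.7 0.7 3.2] [ 0.1  -0.52  0.08]
[509.9 168.  136.9] [2.  0.4 3.1] [ 0.08 -0.52  0.05]
```

View pics/c8.png

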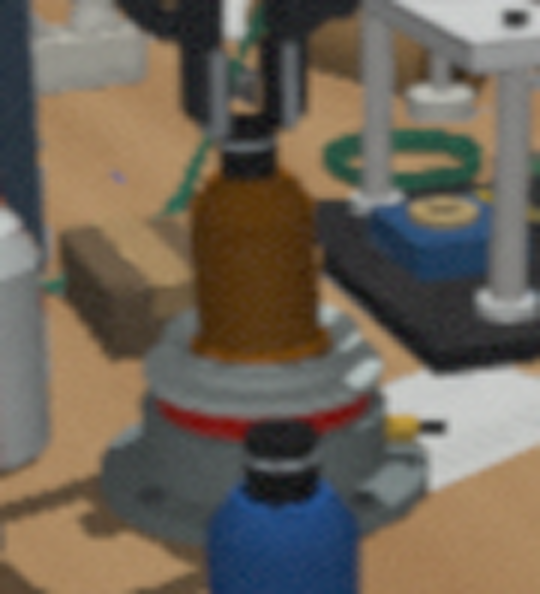

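Request:
arm_command([
  [0,0.1,0,0,1],
  [0,0.25,0,0,1],
  [0,0.25,0,0,1],
  [0,0.25,0,0,1],
])

```text
time_s: 11.65
tcp_pos: [512.0, 168.0, 136.6]
tcp_rot: [-0.0, 0.707, 0.707, -0.001]
ft_force: [0.3, 0.5, 4.4]
gripper_width: 0.23
```

Request:
arm_command([
  [0,0,0.3,0,1],
  [0,0,0.6,0,1],
  [0,0,0.6,0,1],
  [0,0,0.6,0,1],
])

```text
time_s: 11.98
tcp_pos: [512.5, 168.1, 131.1]
tcp_rot: [-0.0, 0.707, 0.707, 0.0]
ft_force: [0.8, -0.0, 6.6]
gripper_width: 0.234
```

Request:
arm_command([
  [0,0,0.3,0,1],
  [0,0,0.6,0,1],
  [0,0,0.6,0,1],
  [0,0,0.6,0,1],
])

```text
time_s: 12.32
tcp_pos: [512.9, 168.3, 125.9]
tcp_rot: [0.0, 0.707, 0.707, 0.0]
ft_force: [0.3, 0.9, 8.9]
gripper_width: 0.235
```

Request:
arm_command([
  [0,-0.05,0.3,0,1],
  [0,-0.1,0.5,0,1],
  [0,-0.1,0.5,0,1],
  [0,-0.1,0.5,0,1],
])

```text
time_s: 12.65
tcp_pos: [513.5, 168.5, 122.9]
tcp_rot: [0.001, 0.707, 0.707, 0.002]
ft_force: [1.7, 0.8, 12.8]
gripper_width: 0.233
```

Request:
arm_command([
  [0,0,0.2,0,1],
  [-0.1,-0.1,0.3,0,1],
  [-0.1,-0.1,0.3,0,1],
  [-0.1,-0.1,0.3,0,1],
  [-0.1,-0.1,0.3,0,1],
  [-0.1,-0.1,0.3,0,1],
])

```text
time_s: 13.15
tcp_pos: [514.1, 168.4, 122.7]
tcp_rot: [0.002, 0.707, 0.707, 0.004]
ft_force: [-1.4, 1.6, 20.6]
gripper_width: 0.233
```

Run:
```python
from h import *
for i in range(4):
    s=camera("side");t=read_state();print(t["time_s"],t["tcp_pos"].round(1),t["tcp_rot"].round(3),t["ft_force"].round(1),t["wrist_torque"].round(2))
cv2.imwrite("pics/c9.png",cv2.resize(s["frame"][140:250,260:350],None,fx=6,fy=5.4,interpolation=cv2.INTER_CUBIC))
```

```text
13.2 [514.1 168.4 122.6] [0.002 0.707 0.707 0.004] [-0.6  1.3 21.3] [0.3  0.42 0.01]
13.25 [514.1 168.4 122.7] [0.002 0.707 0.707 0.004] [-0.7  2.1 20.3] [ 0.28  0.47 -0.02]
13.3 [514.1 168.4 122.7] [0.002 0.707 0.707 0.004] [-0.7  1.6 20.8] [0.26 0.4  0.03]
13.35 [514.1 168.4 122.6] [0.002 0.707 0.707 0.004] [-1.   1.8 21. ] [0.22 0.45 0.  ]
```

View pics/c9.png

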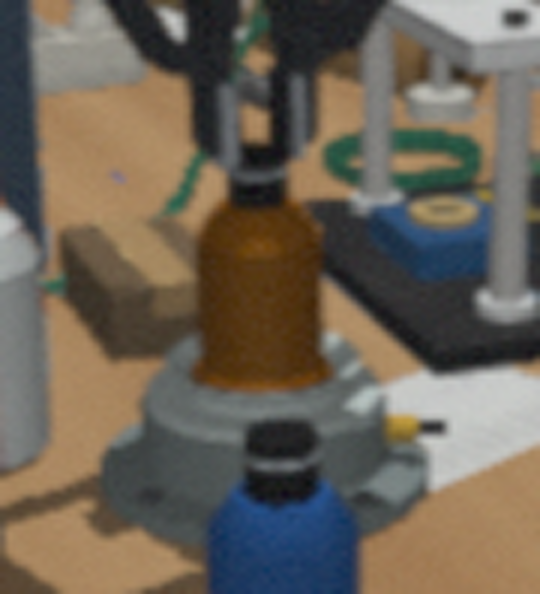

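The red skirt is fully gone, and the collar is centred (262 against the ring's 264) and sunk into the ring wall. The TCP is 3 to 4 mm lower than on the first press, at a steady 21 N on the hard stop. I'm handing in.

```bash
python3 -c "
from bench import *
print(finish_job())"
```

```text
the job is handed in; nothing more can be done
None
```

I put the amber bowl mouth down over the standpipe, pressed the ring down to its stop, and handed the job in with the bowl still held there. The job reports no verdict, so what follows is what I measured.

- **First press failed:** the red skirt disappeared, but the TCP stopped about 3 to 4 mm too high, with side forces of up to 11 N. The rim was hung on the ring's flare. I eased off, re-centred along the side force and pressed again.
- **Seating:** the TCP ended at 122.7 mm, against about 123.4 mm expected with the ring fully home. The last 8 N or so of push moved it only 0.2 mm, which fits the hard stop.
- **Force and tilt:** the upward force held steady at about 21 N, side forces were at most about 2 N, and the tool was tilted by about 0.01 rad.
- **Picture:** the last side view shows no red skirt, and the bowl's collar is centred in the ring to within about a millimetre.
- **Other items:** the blue bowl had not moved in that view. I did not measure the carton, reel or parts box again; the reel and parts box were outside the last picture. The job took about 13.4 s of the 38 s allowed.

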